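Close the layer of tapered ice bricks and tie it with one laid across

ROBOT

A 6-joint arm with a two-finger parallel gripper is mounted at the origin on the work surface. World frame = base frame: x ahead of the robot, y to its left, z up, the work surface at z = 0. Lengths are in mm, angles in rad, forces in N, time in s.
With the tool pointing down it reaches from about 275 to 750 mm from the base axis. Payload 10.2 kg.
Tool frame: the origin (TCP) lies midway between the tips of the shut fingers; the grasp point (between the pads) lies 19 mm behind it (ctrl.grasp_offset is the distance from the TCP to the grasp point, in mm); z points along the fingers, y is the line along which they close (so a half turn about z gives the same grasp; the last joint's range is limited). The gripper opens to 85 mm and grips with 20 to 120 N. Pads are 22 mm wide; open, the fingers measure 114 mm over their backs; the gripper's body (76 mm by 85 mm) begins 54 mm behind the grasp point. The pads swing forward as they close: fully open they stand 13 mm farther back than shut.
Start: joints at [-1.335, 0.313, 1.498, -0, 1.331, -0.223], TCP at [232.497, -470.719, 231.294] pointing down, gripper open.
Joint ranges: [-2.94, 2.94], [-0.97, 2.17], [0.19, 2.56], [-1.23, 4.37], [0.02, 3.11], [-2.88, 2.88]. Speed limits (rad/s): [2.39, 2.39, 3.01, 3.14, 3.14, 3.14].

INTERFACE

Orientations are given as a unit quaternion [w, x, y, z].
In Python, from rig import ctrl, viewer, models gives the robot as it stands. The module is installed in compiled form; this text tells all that it offers.
- The arm moves only by the shell command python3 -m pendant 'ROWS' [OPENING] [FORCE]. ROWS is text: rows parted by semicolons, each of 4 numbers parted by spaces: the shift along the tool's x, y, z in m, then the turn about the tool's z in rad. In form: x y z yaw; .... A call has 1 to 10 rows; each row shifts and turns the commanded pose from where the row before left it, along the tool's axes as they then stand; what a row does not reach is not made up. A row lasts 1/8 s, in which the tool goes at most 62.5 mm and 10.7 degrees, less where a joint would pass 70% of its speed; a pose out of reach is approached as far as the arm can. A call is refused whole if a number of a shift passes 0.0625 or a number of a turn 0.188, either way. A call with a gripper value outside its range is refused whole. OPENING is the opening, from 0 (shut) to 1 (fully open), set as the call begins (- or left out, the last holds). The fingers move at their own pace and stop on an object; FORCE is the grip in N (left out, the last holds). Time passes only in rows, so rows that do not move let the fingers close. It gives the time, the measured TCP pose, the force, the opening and the grip force at its end, in the units of the state.
- ctrl.sense(): the state, without advancing time (a new reading comes with each control period).
- viewer.capture(name): name is "scene" or "top"; returns a dict with "color" (384x512x3 uint8, red, green, blue), "vertical_fov" (degrees; the focal length in pixels is half the picture's height over the tangent of half this angle, whatever the lens; pixels are square), "cx", "cy" (the principal point, pixels), "dist" ([k1, k2, p1, p2, k3] as OpenCV has them; the pictures are not rectified), "pose" (4x4, takes a point from camera to world coordinates). Camera axes: x right, y down, z forward; pixel columns grow to the right and rows downward; lengths in mm; the calibration is good to about 2 mm. A picture is of the moment at which its call begins. There is no depth.
- ctrl.finish_job(): hands the job in; it is judged then, once.
Trained networks look in the newest picture that a camera, given by its name, has taken for a name from the list of things; names that differ only in an ending like _2 or _b are one class to them, and where a whole thing is asked for, a point or a joint stands for the part that bears it (a point fixed in the world has none). Each returns a list of dicts, best first, with "p" (0 to 1); they miss things now and then, are a little off and sometimes report something else, mostly with a low value. They report only what shows in the picture. A call takes as long as a camera call. They do not tell look-alikes from the thing itself.
- models.boxes_of(camera, query): "at" ([x, y, z] in mm, in world coordinates, good to about 4 mm: the middle of the surface that is visible of it).
The state is a dict: "time_s": time; "joints": joint angles; "dq": joint speeds; "tau": joint torques, N m; "eef_pos": TCP position; "ee_rot": TCP orientation; "force": force on the tool from outside, world axes, zero at the start; "wrist_torque": the same for the moment, N m; "grip_width": opening from 0.0 (shut) to 1.0 (fully open); "grip_force": force on a finger pad.
Only numpy, scipy, OpenCV 4.12 (cv2) and the standard library are available. Lean on these libraries where they do the work, as an engineer would, in place of code of your own. Each camera call takes 0.05 s, during which the arm holds its last target. There are 200 camera calls.

TASK

On the grey board, fill the gap between the two ice bricks with the full-length tapered brick that lies upside down (narrow face down) on the bench, keeping it so and in line with them, to make a layer with a flat top. Then lay the other full-length tapered brick from the bench, wide face down, flat across the middle of the layer, square to it. Set both down without dropping them, and leave the first two bricks in their places.

Things in the scene. Friction and masses are not known exactly. Their poses are not given: they have to be found in the camera images.
- key_c (a point): Loose white hard-plastic tapered ice brick lying upside down on the bench: narrow face (28 mm across) down, wide face (44 mm, edge lip 4 mm high) up, with a round grey plug near one end. 64 mm long, 30 mm high, 55 to 105 g; upright ends to grip, 64 mm apart. Point: brick's centre, 15 mm above its underside; x along its length, z up. 
- binder_c (a point): Loose brick of the same shape and size on the bench, wide face down; its narrow top has two thin grey ribs. Grip it by the ends too. Point: brick's centre, 15 mm above its underside; x along its length, z up. Not to be used: a stubby tapered brick only 38 mm long and a plain flat pack 85 x 60 x 16 mm.
- layer_left_c (a point): A same-size brick on the board (flat grey plate 150 x 190 x 10 mm, fixed), wide face down, loose. Point: brick's centre, 15 mm above its underside; x along its length, z up. y points away from its partner, which stands parallel, ends level, centres 80 mm apart. The gap brick belongs midway, on the board, at the same height, some 3 mm free each side (the sloping sides guide it).
- layer_right_c (a point): The partner: same-size brick on the board, wide face down, loose, at the other side of the gap. Point: brick's centre, 15 mm above its underside; x along its length, z up. y points towards the first.
Not all that is in view belongs to the job. Leave any turquoise look-alike of the part that bears binder_c alone.

How it is judged (in metres and radians):
On the way, in this order (a step that is already met when the one before it is completed fails the run):
1. the upside-down brick lies in the gap, let go, level and flush with both neighbours (x of key_c in the frame of layer_left_c between -0.015 and 0.015 m and y of key_c in the frame of layer_left_c between -0.055 and -0.025 m and y of key_c in the frame of layer_right_c between 0.025 and 0.055 m and z of key_c in the frame of layer_left_c between -0.005 and 0.005 m and z of key_c in the frame of layer_right_c between -0.005 and 0.005 m and angle between key_c's own z axis and vertical below 0.12 rad and angle between the x axis of key_c and the x axis of layer_left_c, either way round below 0.26 rad and distance of each of layer_left_c, layer_right_c from where it was at the start of the episode below 0.02 m and contact force between the fingers and key below 0.05 N and linear speed of key below 0.02 m/s), for 0.2 s.
2. the other brick lies flat across the layer (x of key_c in the frame of layer_left_c between -0.015 and 0.015 m and y of key_c in the frame of layer_left_c between -0.055 and -0.025 m and y of key_c in the frame of layer_right_c between 0.025 and 0.055 m and z of key_c in the frame of layer_left_c between -0.005 and 0.005 m and z of key_c in the frame of layer_right_c between -0.005 and 0.005 m and angle between each of key_c, binder_c's own z axis and vertical below 0.12 rad and angle between the x axis of key_c and the x axis of layer_left_c, either way round below 0.26 rad and distance of each of layer_left_c, layer_right_c from where it was at the start of the episode below 0.02 m and horizontal distance between binder_c and key_c below 0.018 m and z of binder_c in the frame of key_c between 0.025 and 0.035 m and angle between the x axis of binder_c and the y axis of key_c, either way round below 0.26 rad and contact force between the fingers and binder below 0.05 N and linear speed of binder below 0.02 m/s), for 0.2 s.
At the end, for the whole second after the job is handed in: Upside-down brick in the gap, within 15 mm of midway and of level ends, flush within 5 mm, parallel within 15 deg. Other brick flat on it, within 18 mm of its centre, square within 15 deg. Tilts below 7 deg. Layer bricks moved less than 20 mm. Both placed bricks released, at rest (all of step 2 and contact force between the fingers and key below 0.05 N and linear speed of key below 0.02 m/s); the robot touches nothing.
It fails at once if a brick is dropped (falls free faster than 0.7 m/s, about 25 mm) ((contact force between the fingers and key below 0.01 N and linear speed of key above 0.7 m/s) or (contact force between the fingers and binder below 0.01 N and linear speed of binder above 0.7 m/s)).
It also fails if it takes over 51 s, if anything falls off the work surface, if the arm or the gripper's body presses on something with over 40 N, if the wrist force passes 120 N, or if a joint passes its speed limit or range.

## Working session

There is one attempt and no reset: what is moved stays moved. The work goes in short steps, Python scripts to look and compute and a shell command to move; the robot and the scene stay as the last step left them, time stands still between calls to the robot, and variables do not carry over. Pictures are saved under pics/ and viewed, at most 10 in all, crops included, and the job is handed in when it is done.

```bash
mkdir -p pics; cat > h.py <<'E'
import numpy as np, cv2
from rig import ctrl, viewer, models
def K(c):
    H,W=c["color"].shape[:2]; f=H/2/np.tan(np.radians(c["vertical_fov"])/2)
    return np.array([[f,0,c["cx"]],[0,f,c["cy"]],[0,0,1]])
def px2w(c,uv,z):
    uv=np.array(uv,float).reshape(-1,1,2)
    n=cv2.undistortPoints(uv,K(c),np.array(c["dist"],float)).reshape(-1,2)
    T=np.array(c["pose"]); d=np.c_[n,np.ones(len(n))]@T[:3,:3].T; o=T[:3,3]
    z=np.broadcast_to(z,len(n))
    return o+d*((z-o[2])/d[:,2])[:,None]
def w2px(c,P):
    T=np.linalg.inv(np.array(c["pose"])); r,_=cv2.Rodrigues(T[:3,:3])
    return cv2.projectPoints(np.array(P,float).reshape(-1,1,3),r,T[:3,3],K(c),np.array(c["dist"],float))[0].reshape(-1,2)
def save(c,n,crop=None,s=1.5):
    im=c["color"][:,:,::-1]
    if crop: x0,y0,x1,y1=crop; im=im[y0:y1,x0:x1]
    cv2.imwrite("pics/"+n,cv2.resize(np.ascontiguousarray(im),None,fx=s,fy=s,interpolation=cv2.INTER_CUBIC))
E
python3 - <<'E'
from h import *
import pickle
for n in("top","scene"):
    c=viewer.capture(n); save(c,n+"0.png"); pickle.dump(c,open(n+"0.pkl","wb"))
    print(n,np.round(np.array(c["pose"]),2).tolist(),c["vertical_fov"])
    for q in("key_c","binder_c","layer_left_c","layer_right_c"):
        for b in models.boxes_of(n,q): print(q,round(b["p"],2),np.round(b["at"]),np.round(w2px(c,b["at"])).tolist())
s=ctrl.sense();print(s,ctrl.grasp_offset)
E
```

```text
top [[0.01, -1.0, 0.05, 449.08], [-1.0, -0.01, 0.0, -15.92], [-0.0, -0.05, -1.0, 875.44], [0.0, 0.0, 0.0, 1.0]] 51.04338966566753
key_c 0.78 [ 627. -258.   32.] [[374.0, 128.0]]
binder_c 0.94 [ 398. -169.   31.] [[332.0, 236.0]]
binder_c 0.92 [348. -23.  32.] [[263.0, 260.0]]
binder_c 0.62 [489. -92.  33.] [[296.0, 193.0]]
layer_left_c 0.75 [492. 154.  43.] [[178.0, 190.0]]
layer_right_c 0.82 [511.  78.  44.] [[214.0, 181.0]]
scene [[-0.03, 0.66, -0.75, 1145.4], [1.0, 0.02, -0.02, 6.3], [-0.0, -0.75, -0.66, 636.62], [0.0, 0.0, 0.0, 1.0]] 52.905352450467205
key_c 0.77 [ 636. -257.   32.] [[138.0, 243.0]]
key_c 0.56 [524.  81.  37.] [[302.0, 206.0]]
binder_c 0.88 [359. -25.  19.] [[256.0, 166.0]]
binder_c 0.65 [499. -93.  25.] [[225.0, 201.0]]
binder_c 0.58 [ 402. -173.   19.] [[197.0, 176.0]]
layer_left_c 0.83 [511. 154.  35.] [[334.0, 203.0]]
layer_right_c 0.9 [526.  79.  37.] [[300.0, 207.0]]
{'time_s': 0.5, 'joints': array([-1.33540220e+00,  3.12923263e-01,  1.49771592e+00, -7.43533574e-06,
        1.33099502e+00, -2.23402685e-01]), 'dq': array([-0.0015404 ,  0.00024817,  0.00011158, -0.00013432,  0.00185964,
       -0.0004416 ]), 'tau': array([-1.20559762e-03, -4.11931551e+01, -2.59765577e+01, -2.10919134e-04,
        8.21207468e-04,  3.13560020e-05]), 'eef_pos': array([ 232.49302888, -470.71584473,  231.27626589]), 'ee_rot': array([-2.07521488e-05,  9.73803168e-01,  2.27392589e-01, -3.73575962e-06]), 'force': array([-0.68490275,  0.42881287,  0.14475269]), 'wrist_torque': array([-0.03500822,  0.01721566,  0.0160074 ]), 'grip_force': 0.0, 'grip_width': 1.002445660314782} 18.700000000000003
```

View pics/top0.png

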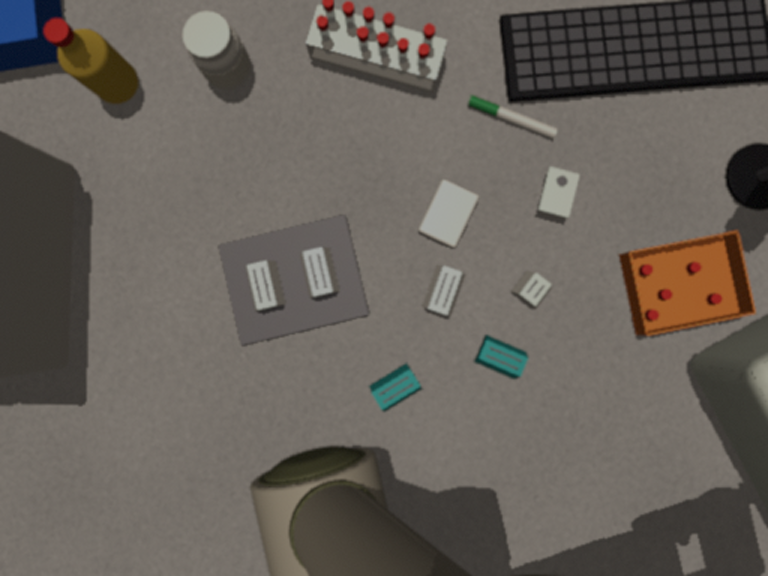

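View pics/scene0.png

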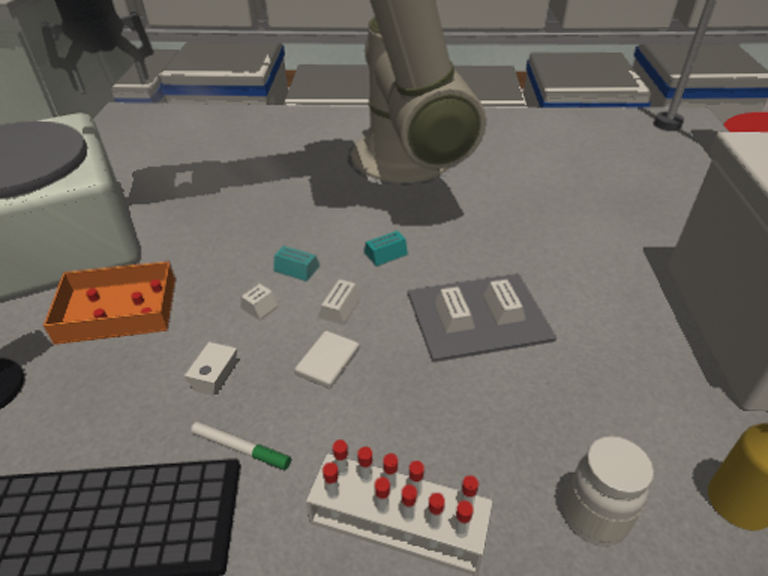

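The top view holds, in 1.5x pixels:
- **Key candidate:** white with a grey plug at (559,193). It has a wide face and a plug.
- **Binder candidates:** white full-length ribbed brick at (445,290), stubby at (534,289), turquoise look-alikes at (395,387) and (502,356). The one at (445,290) is white and full length.
- **Layer bricks:** (262,285) and (318,272).

I'll confirm these in a crop and fit them.

```bash
cat >> h.py <<'E'
from scipy.optimize import minimize
def topface(c,uv,w,z,L=64,r=34,name=None):
    # bright top face near uv -> min-area rect projected on plane z
    g=c["color"].astype(int).min(2); u,v=map(int,uv)
    s=cv2.resize(c["color"][v-r:v+r,u-r:u+r].min(2),None,fx=4,fy=4,interpolation=cv2.INTER_CUBIC)
    t,m=cv2.threshold(s,0,255,cv2.THRESH_BINARY+cv2.THRESH_OTSU)
    cen=s[r*4-40:r*4+40,r*4-40:r*4+40]; t=0.8*np.percentile(cen,90)
    m=(s>t).astype(np.uint8)*255
    m=cv2.morphologyEx(m,cv2.MORPH_CLOSE,np.ones((17,17)))
    n,lab,st,ce=cv2.connectedComponentsWithStats(m)
    k=min(range(1,n),key=lambda i:np.hypot(*(ce[i]-r*4)) if st[i,4]>400 else 1e9)
    cn=max(cv2.findContours((lab==k).astype(np.uint8),cv2.RETR_EXTERNAL,cv2.CHAIN_APPROX_NONE)[0],key=len).reshape(-1,2)
    P=px2w(c,(cn+.5)/4-.5+[u-r,v-r],z)[:,:2]
    (x,y),(a,b),th=cv2.minAreaRect(P.astype(np.float32))
    if a<b: a,b,th=b,a,th+90
    return x,y,a,b,(th+90)%180-90
E
python3 - <<'E'
from h import *
import pickle
c=pickle.load(open("top0.pkl","rb"))
for n,uv,z in(("key",(373,128),30),("binder",(297,193),30),("stub",(356,193),30),("left",(175,190),40),("right",(212,181),40)):
    print(n,np.round(topface(c,uv,0,z),1))
save(c,"c1.png",(270,100,400,280),3.3)
save(c,"c2.png",(140,140,250,235),5)
E
```

```text
key [ 629.5 -254.7   65.1   45.6  -14.4]
binder [488.6 -92.9  65.1  28.9 -19.2]
stub [ 491.3 -220.1   38.7   28.7  -37.2]
left [492.9 163.1  64.3  28.6  14. ]
right [512.3  85.5  64.3  28.4  13.9]
```

View pics/c1.png

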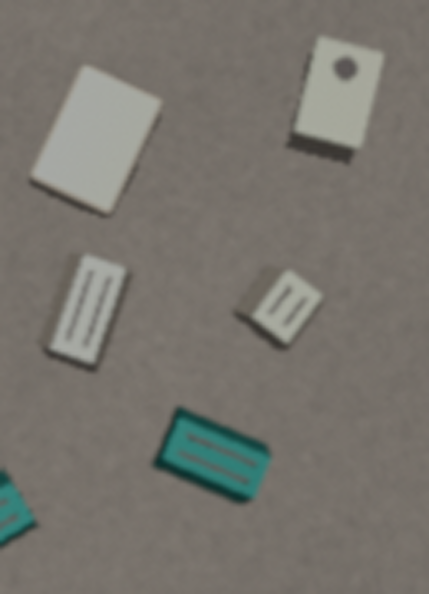

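View pics/c2.png

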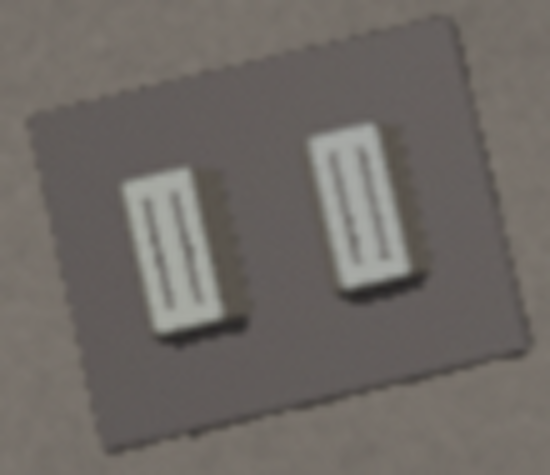

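All five fits match the given sizes (key 65x46, binder 65x29, stub 39x29). The layer bricks are 80.0 mm apart and parallel at 14°. The crop shows the key with its plug at (345,68), and the binder, white and full length with ribs, at (87,310). The gap target is (502.6,124.3) at 14°.

```bash
cat > go.py <<'E'
import sys
from h import *
x,y,z,a=map(float,sys.argv[1:5]); s=ctrl.sense()
from scipy.spatial.transform import Rotation as R
q=s["ee_rot"]; M=R.from_quat([*q[1:],q[0]]).as_matrix()
d=M.T@(np.array([x,y,z])-s["eef_pos"])/1000
cur=np.arctan2(M[1,1],M[0,1]); e=(cur-np.radians(a)+np.pi/2)%np.pi-np.pi/2
print("t",round(s["time_s"],2),"pos",np.round(s["eef_pos"],1),"shift",np.round(d,4),"yaw",round(e,4),"tilt",np.round(M[2],3),"j",np.round(s["joints"],2),"grip",round(s["grip_width"],3),round(s["grip_force"],1),"F",np.round(s["force"],1))
E
python3 -m pendant '0.045 -0.0018 0 0;0.045 -0.0018 0 0;0.045 -0.0018 0 0;0.045 -0.0018 0 0;0.045 -0.0018 0 0;0.045 -0.0018 0 0;0.045 -0.0018 0 0;0.045 -0.0018 0 0;0.045 -0.0018 0 0;0.045 -0.0018 0 0' 1 40
python3 -m pendant '0 0 0.02 -0.172;0 0 0.02 -0.172;0 0 0.02 -0.172;0 0 0.02 -0.172;0 0 0.02 -0.172;0 0 0 0;0 0 0 0'
python3 go.py 629.5 -254.7 80 -14.4
```

```text
time_s: 1.75
eef_pos: [629.2, -254.5, 231.2]
ee_rot: [0.0, 0.974, 0.227, -0.0]
force: [0.1, -0.7, -0.6]
grip_width: 0.999
grip_force: 0.0
time_s: 2.62
eef_pos: [628.3, -255.5, 132.3]
ee_rot: [0.001, 0.791, 0.611, 0.0]
force: [0.4, 0.1, 0.3]
grip_width: 1.003
grip_force: 0.0
t 2.62 pos [ 628.3 -255.5  132.3] shift [0.0011 0.0009 0.0523] yaw -0.004 tilt [-0.     0.001 -1.   ] j [-0.56  0.73  1.1   0.    1.31 -0.3 ] grip 1.003 0.0 F [0.4 0.1 0.3]
```

```bash
python3 -m pendant '0.001 0.001 0.03 0;0 0 0.03 0;0 0 0.03 0;0 0 0.022 0;0 0 0.012 0;0 0 0.008 0;0 0 0.002 0;0 0 0 0;0 0 0 0' 1 40
python3 go.py 629.5 -254.7 -2 -14.4
```

```text
time_s: 3.75
eef_pos: [629.5, -254.7, -2.0]
ee_rot: [0.0, 0.79, 0.613, 0.0]
force: [0.2, 0.2, -0.3]
grip_width: 0.998
grip_force: 0.0
t 3.75 pos [ 629.5 -254.7   -2. ] shift [ 0.  0. -0.] yaw -0.0007 tilt [-0.     0.001 -1.   ] j [-0.56  0.88  1.19 -0.    1.07 -0.3 ] grip 0.998 0.0 F [ 0.2  0.2 -0.3]
```

```bash
python3 -m pendant '0 0 0 0;0 0 0 0;0 0 0 0;0 0 0 0;0 0 0 0;0 0 0 0;0 0 0 0;0 0 0 0' 0 40
python3 -m pendant '0 0 -0.004 0;0 0 -0.01 0;0 0 -0.02 0;0 0 -0.03 0;0 0 -0.03 0;0 0 -0.02 0;0 0 -0.004 0;0 0 0 0'
python3 go.py 502.6 124.3 116 14
python3 - <<'E'
from h import *
import pickle
c=viewer.capture("scene"); save(c,"g1.png",(50,120,250,300),3); pickle.dump(c,open("g1.pkl","wb"))
E
```

```text
time_s: 4.75
eef_pos: [629.4, -254.7, -2.2]
ee_rot: [0.0, 0.79, 0.613, 0.0]
force: [-0.2, 0.3, 5.7]
grip_width: 0.743
grip_force: 45.3
time_s: 5.75
eef_pos: [629.1, -254.5, 115.3]
ee_rot: [-0.0, 0.79, 0.613, -0.0]
force: [-0.3, 0.3, -1.2]
grip_width: 0.74
grip_force: 44.7
t 5.75 pos [ 629.1 -254.5  115.3] shift [ 0.3353 -0.2169 -0.0007] yaw -0.4963 tilt [ 0. -0. -1.] j [-0.56  0.75  1.11 -0.    1.28 -0.3 ] grip 0.74 44.7 F [-0.3  0.3 -1.2]
```

View pics/g1.png

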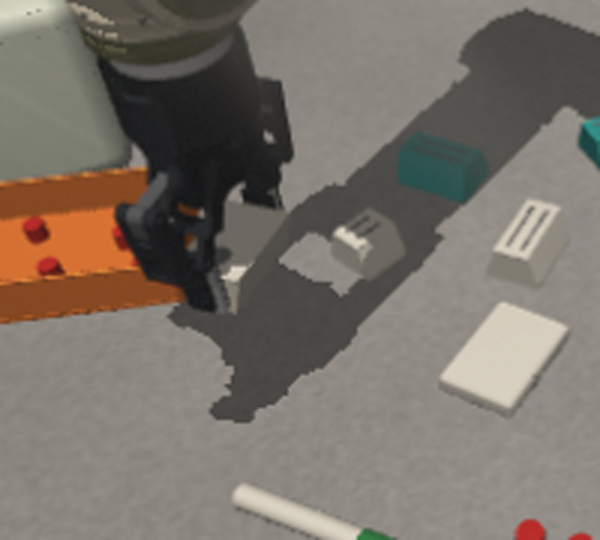

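The key is held between the fingers at crop (235,270), with the opening at 63 mm as expected. Carrying it over the gap.

```bash
python3 -m pendant '0.0168 -0.0108 0 0;0.0335 -0.0217 0 0;0.0335 -0.0217 0 0;0.0335 -0.0217 0 0;0.0335 -0.0217 0 0;0.0335 -0.0217 0 0;0.0335 -0.0217 0 0;0.0335 -0.0217 0 0;0.0335 -0.0217 0 0;0.0335 -0.0217 0 0'
python3 -m pendant '0.0168 -0.0108 0 0;0 0 0 -0.124;0 0 0 -0.124;0 0 0.005 -0.124;0 0 0.01 -0.124;0 0 0.01 0;0 0 0.005 0;0 0 0 0;0 0 0 0'
python3 go.py 502.6 124.3 60 14
python3 - <<'E'
from h import *
import pickle
for n,cr in(("scene",(230,100,400,260)),("top",(110,110,270,240))):
    c=viewer.capture(n); save(c,"a_"+n+".png",cr,3.5); pickle.dump(c,open("a_%s.pkl"%n,"wb"))
E
```

```text
time_s: 7.05
eef_pos: [508.0, 106.2, 114.6]
ee_rot: [-0.0, 0.79, 0.613, -0.001]
force: [0.7, 0.4, -0.6]
grip_width: 0.743
grip_force: 44.7
time_s: 8.18
eef_pos: [502.9, 124.0, 85.6]
ee_rot: [0.0, 0.616, 0.788, 0.0]
force: [0.4, 0.3, 0.3]
grip_width: 0.739
grip_force: 44.7
t 8.18 pos [502.9 124.   85.6] shift [ 0.0004 -0.0002  0.0256] yaw -0.001 tilt [-0.  0. -1.] j [ 0.02  0.46  1.7   0.    0.98 -0.23] grip 0.739 44.7 F [0.4 0.3 0.3]
```

View pics/a_scene.png

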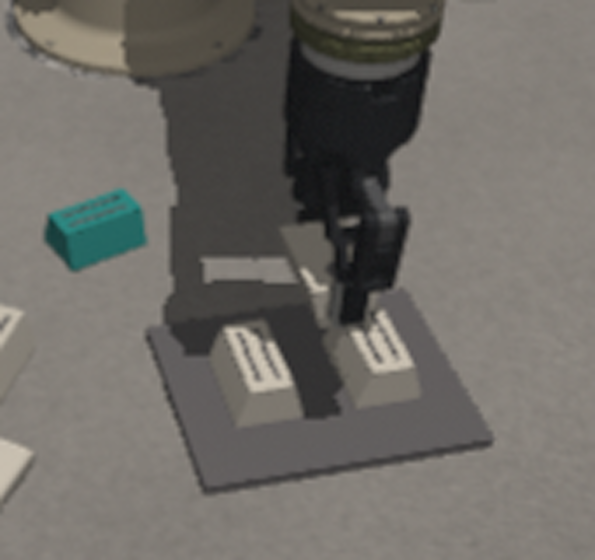

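The key is held level over the gap and parallel to the layer bricks. Lowering it slowly.

```bash
python3 -m pendant '0.0004 -0.0002 0.015 0;0 0 0.015 0;0 0 0.015 0;0 0 0.01 0;0 0 0.008 0;0 0 0.006 0;0 0 0.003 0;0 0 0.002 0;0 0 0 0'
python3 go.py 502.6 124.3 8 14
```

```text
time_s: 9.4
eef_pos: [502.5, 124.4, 11.4]
ee_rot: [0.0, 0.616, 0.788, 0.0]
force: [0.1, -0.2, -1.2]
grip_width: 0.745
grip_force: 44.7
t 9.4 pos [502.5 124.4  11.4] shift [-0.0001  0.0001  0.0034] yaw -0.0004 tilt [-0.  0. -1.] j [ 0.02  0.58  1.74  0.    0.82 -0.23] grip 0.745 44.7 F [ 0.1 -0.2 -1.2]
```

```bash
python3 -m pendant '0 0 0.001 0;0 0 0.001 0;0 0 0.001 0;0 0 0.0005 0;0 0 0 0;0 0 0 0'
python3 go.py 502.6 124.3 8 14
```

```text
time_s: 10.15
eef_pos: [502.5, 124.4, 7.8]
ee_rot: [0.0, 0.616, 0.788, 0.0]
force: [0.6, -0.2, -1.0]
grip_width: 0.742
grip_force: 44.7
t 10.15 pos [502.5 124.4   7.8] shift [-0.0001  0.0001 -0.0002] yaw -0.0004 tilt [-0.  0. -1.] j [ 0.02  0.59  1.74  0.    0.81 -0.23] grip 0.742 44.7 F [ 0.6 -0.2 -1. ]
```

```bash
python3 -m pendant '0 0 0.0005 0;0 0 0.0005 0;0 0 0 0'; python3 -m pendant '0 0 0.0005 0;0 0 0.0005 0;0 0 0 0' | grep -E "pos|^force"
```

```text
time_s: 10.52
eef_pos: [502.4, 124.4, 7.7]
ee_rot: [0.0, 0.616, 0.788, 0.0]
force: [-4.2, -0.7, 11.3]
grip_width: 0.74
grip_force: 46.2
eef_pos: [502.5, 124.4, 7.7]
force: [-8.8, -2.4, 23.8]
```

Contact with the board. I'll relieve it, release, rise and check.

```bash
python3 -m pendant '0 0 -0.0008 0;0 0 0 0'| grep -E "pos|^force"; python3 -m pendant '0 0 0 0;0 0 0 0;0 0 0 0;0 0 0 0;0 0 0 0' 1; python3 -m pendant '0 0 -0.004 0;0 0 -0.01 0;0 0 -0.03 0;0 0 -0.04 0;0 0 -0.04 0;0 0 -0.03 0;0 0 0 0;0 0 0 0'
python3 go.py 488.6 -92.9 80 -19.2
```

```text
eef_pos: [502.5, 124.4, 7.7]
force: [-5.2, -1.5, 14.1]
time_s: 11.78
eef_pos: [502.4, 124.4, 6.5]
ee_rot: [-0.0, 0.616, 0.788, -0.0]
force: [0.6, 0.0, 1.4]
grip_width: 0.998
grip_force: 0.0
time_s: 12.78
eef_pos: [502.0, 124.4, 160.1]
ee_rot: [-0.0, 0.616, 0.788, -0.0]
force: [-0.8, -0.8, -0.9]
grip_width: 0.999
grip_force: 0.0
t 12.78 pos [502.  124.4 160.1] shift [-0.2076 -0.0654  0.0801] yaw 0.5791 tilt [ 0.    -0.001 -1.   ] j [ 0.02  0.36  1.62  0.    1.16 -0.23] grip 0.999 0.0 F [-0.8 -0.8 -0.9]
```

Moving over the binder, then checking the layer in the same pass.

```bash
python3 -m pendant '-0.0346 -0.0109 0 0;-0.0346 -0.0109 0 0;-0.0346 -0.0109 0 0;-0.0346 -0.0109 0 0;-0.0346 -0.0109 0 0;-0.0346 -0.0109 0 0;0 0 0 0.145;0 0 0 0.145;0 0 0 0.145;0 0 0 0.145' | head -2
python3 -m pendant '0 0 0.03 0;0 0 0.03 0;0 0 0.02 0;0 0 0 0;0 0 0 0'|head -2
python3 go.py 488.6 -92.9 -2 -19.2
python3 - <<'E'
from h import *
c=viewer.capture("top"); save(c,"k1.png",(130,120,330,260),4)
for n,uv in(("left",(175,190)),("key",(194,186)),("right",(212,181))): print(n,np.round(topface(c,uv,0,40,r=15 if n=="key" else 34),1))
c=viewer.capture("scene"); save(c,"k1s.png",(240,140,400,260),4)
E
```

```text
time_s: 14.02
eef_pos: [488.6, -92.7, 159.4]
time_s: 14.65
eef_pos: [489.3, -93.0, 81.0]
t 14.65 pos [489.3 -93.   81. ] shift [-0.0002 -0.0007  0.083 ] yaw -0.0009 tilt [-0.  0. -1.] j [-0.42  0.43  1.76 -0.    0.95 -0.09] grip 1.0 0.0 F [ 0.6 -0.   0.7]
left [501.8 130.7  95.6  65.4 -75.8]
key [501.6 122.5  62.4  62.3   0.8]
right [505.  117.2  93.5  65.7 -76.1]
```

View pics/k1.png

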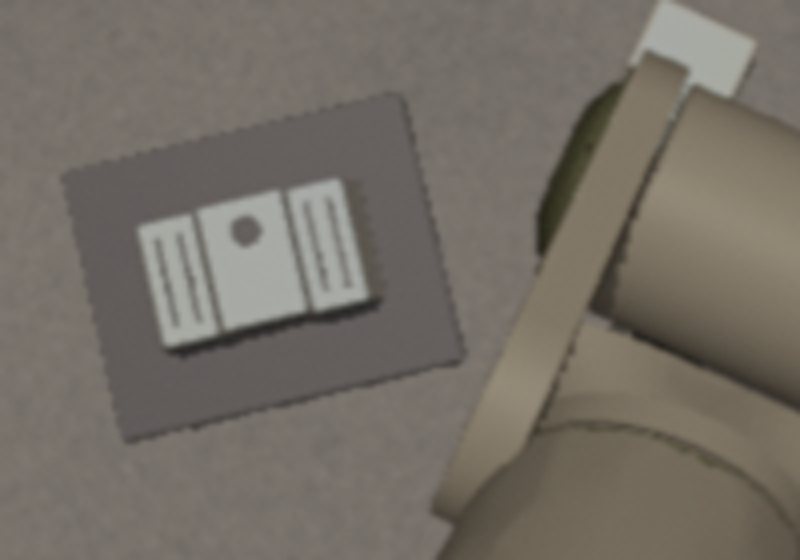

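View pics/k1s.png

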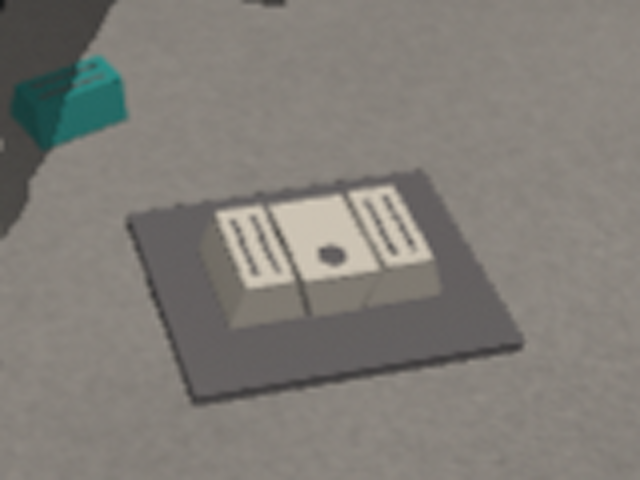

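The layer is flush. The key (centre about (252,261) in the top crop) sits centred and parallel between the two ribbed bricks. Grasping the binder.

```bash
python3 -m pendant '0 -0.0007 0.03 0;0 0 0.025 0;0 0 0.015 0;0 0 0.008 0;0 0 0.004 0;0 0 0.001 0;0 0 0 0;0 0 0 0' 1 40 |grep -E "pos|^force"
python3 -m pendant '0 0 0 0;0 0 0 0;0 0 0 0;0 0 0 0;0 0 0 0;0 0 0 0;0 0 0 0;0 0 0 0' 0 40
python3 -m pendant '0 0 -0.004 0;0 0 -0.01 0;0 0 -0.02 0;0 0 -0.04 0;0 0 -0.04 0;0 0 -0.02 0;0 0 0 0;0 0 0 0'
python3 - <<'E'
from h import *
c=viewer.capture("top"); print(px2w(c,[(192.6,184.8)],40))
E
python3 go.py 502.6 124.3 132 104
```

```text
eef_pos: [488.6, -92.7, -2.1]
force: [0.9, 1.3, 0.1]
time_s: 16.75
eef_pos: [488.6, -92.7, -2.1]
ee_rot: [0.0, 0.815, 0.579, 0.0]
force: [-0.8, -0.0, 5.2]
grip_width: 0.746
grip_force: 44.6
time_s: 17.75
eef_pos: [488.0, -92.4, 130.8]
ee_rot: [-0.001, 0.815, 0.579, -0.0]
force: [0.0, -0.0, -0.7]
grip_width: 0.742
grip_force: 44.3
[[502.95210741 124.27893655  40.        ]]
t 17.8 pos [487.9 -92.4 130.6] shift [ 0.2094 -0.0576 -0.0013] yaw 0.9904 tilt [ 0.    -0.002 -1.   ] j [-0.42  0.36  1.72 -0.    1.07 -0.09] grip 0.744 44.3 F [-0.3  0.4 -0.3]
```

```bash
python3 -m pendant '0.0175 -0.0048 0 0;0.0349 -0.0096 0 0;0.0349 -0.0096 0 0;0.0349 -0.0096 0 0;0.0349 -0.0096 0 0;0.0349 -0.0096 0 0;0.0174 -0.0048 0 0;0 0 0 0.14;0 0 0 0.14;0 0 0 0.14' |head -2
python3 -m pendant '0 0 0 0.14;0 0 0 0.14;0 0 0 0.14;0 0 0 0.15;0 0 0.02 0;0 0 0.02 0;0 0 0.01 0;0 0 0 0;0 0 0 0'
python3 go.py 502.6 124.3 38 104
```

```text
time_s: 19.05
eef_pos: [502.9, 124.1, 131.2]
time_s: 20.18
eef_pos: [503.5, 124.0, 82.2]
ee_rot: [0.0, 0.993, 0.122, 0.001]
force: [0.0, 0.6, -0.5]
grip_width: 0.74
grip_force: 44.3
t 20.18 pos [503.5 124.   82.2] shift [-0.0009 -0.0005  0.0442] yaw 0.0004 tilt [ 0.001  0.    -1.   ] j [ 0.02  0.47  1.7  -0.    0.97  1.34] grip 0.74 44.3 F [ 0.   0.6 -0.5]
```

```bash
python3 -m pendant '-0.0008 -0.0005 0.014 0;0 0 0.012 0;0 0 0.008 0;0 0 0.004 0;0 0 0.003 0;0 0 0.001 0;0 0 0 0;0 0 0 0' |grep -E "pos|^force"
python3 -m pendant '0 0 0.0007 0;0 0 0.0007 0;0 0 0 0;0 0 0 0' |grep -E "pos|^force"
```

```text
eef_pos: [502.4, 124.3, 39.8]
force: [0.6, -0.1, -0.5]
eef_pos: [502.2, 124.3, 38.2]
force: [-0.3, -0.1, -0.5]
```

```bash
python3 -m pendant '0 0 0.0005 0;0 0 0 0;0 0 0 0' |grep -E "pos|^force"
python3 -m pendant '0 0 0.0004 0;0 0 0 0;0 0 0 0' |grep -E "pos|^force"
```

```text
eef_pos: [502.3, 124.3, 37.9]
force: [-1.5, -0.2, 4.4]
eef_pos: [502.3, 124.3, 37.9]
force: [-4.4, -0.4, 9.3]
```

Contact. Releasing and rising.

```bash
python3 -m pendant '0 0 -0.0005 0;0 0 0 0' |grep -E "pos|^force"
python3 -m pendant '0 0 0 0;0 0 0 0;0 0 0 0;0 0 0 0;0 0 0 0' 1 | tail -5
python3 -m pendant '0 0 -0.004 0;0 0 -0.01 0;0 0 -0.03 0;0 0 -0.04 0;0 0 -0.04 0;-0.02 0 -0.03 0;-0.06 0 0 0;-0.06 0 0 0;-0.06 0 0 0;0 0 0 0' | head -2
python3 go.py 502.6 124.3 38 104
python3 - <<'E'
from h import *
a=viewer.capture("top")["color"][120:250,130:300]; b=viewer.capture("scene")["color"][140:270,235:405]
cv2.imwrite("pics/end.png",cv2.resize(np.vstack([a,b])[:,:,::-1],None,fx=2.3,fy=2.3,interpolation=cv2.INTER_CUBIC))
E
```

```text
eef_pos: [502.3, 124.3, 37.9]
force: [-2.0, -0.4, 4.5]
eef_pos: [502.2, 124.3, 37.8]
ee_rot: [-0.0, 0.993, 0.122, -0.0]
force: [-0.5, -0.1, 0.4]
grip_width: 0.999
grip_force: 0.0
time_s: 24.55
eef_pos: [305.5, 75.7, 192.3]
t 24.55 pos [305.5  75.7 192.3] shift [0.2028 0.0004 0.1546] yaw -0.0005 tilt [ 0.001  0.001 -1.   ] j [-0.14 -0.14  2.1  -0.    1.18  1.19] grip 1.002 0.0 F [ 0.5 -0.2  0.3]
```

View pics/end.png

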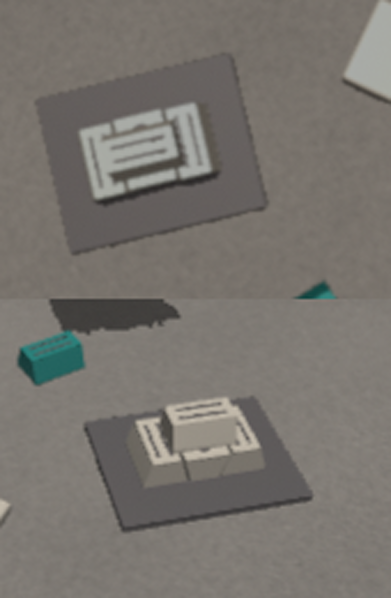

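The binder lies flat, centred and square across the flush layer (top half, about (140,150); scene half, about (203,425)). The arm is clear, so I'm handing in.

```bash
python3 -c "
from rig import ctrl
print(ctrl.finish_job())"
```

```text
the job is handed in; nothing more can be done
None
```

I handed the job in at about 25 s of the 51 s allowed: in the last pictures the upside-down brick sits flush in the gap with the other full-length brick flat, centred and square across the layer, the layer bricks look unmoved, and the arm is clear; the hand-in gave no verdict.

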